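# Close the sample jar on the capping stand

### The job

Put the grey screw cap on the jar in the sprung stand: set it on the neck pressing lightly, turn it backward (counterclockwise from above) until it has dropped into the thread starts, then screw it forward (clockwise) fully home against its stop and let go. Be gentle: do not force the jar round in its cup or ram it down, and leave the beaker, the bottle and the small steel basket where they stand.

Things in the scene. Friction and masses are not known exactly. Their poses are not given: they have to be found in the camera images.
- cap: Loose light grey round screw cap, ribbed side, 54 mm wide (55 over the fine ribs), 31 mm tall, about 50 g, standing mouth down on the table. Origin: centre of its mouth, z up its axis. Inside 48 mm wide, 26 mm high. Three 4 mm thick pins point inward from the wall, 120 degrees apart (one along +x), centres 4 mm above the mouth, tips 17.5 mm from the axis.
- holder: Fixed white base plate, 110 x 110 x 12 mm, of the capping stand; origin centre of its underside on the table, z up. On its vertical axis: sprung aluminium cup 86 mm wide holding a white plastic jar 74 mm wide (shoulder 106 mm up) with a threaded neck. Cap's origin above the table when fully home, jar unpressed: 118 mm.
- neck_rim (a point): Centre of the jar's neck rim with the jar unpressed, 142 mm above the table (point fixed to the stand; it does not sink). Rim 25 mm wide, tapering out to 32 mm at 6 mm below it; thread outside 44 mm, 2 mm play all round in the cap. Cup, jar and neck sink together under load: starts at 1 N, then 0.5 N per mm, hard stop at 22 mm. The sink is not measured.
- thread_top (a point): Point on the neck axis 136 mm above the table: top of the thread, jar unpressed (does not sink). Three equal thread starts; their angle differs each time and is not measured. Clockwise from above, each 120 degrees has an open entry of 30, a ridge of 80 (pins run under its first 65, then meet its solid home stop), and a tooth of 10, 3 mm above the ridge. The tooth blocks a pin in the entry from turning on counterclockwise.
- home (a point): Point on the neck axis 118 mm above the table: where the cap's origin is when fully home. Cap's origin, jar unpressed: 134 mm up with pins on the teeth, 131 on the ridges (the teeth block it clockwise), 123 dropped into the entries, then 118 after 65 to 83 degrees clockwise to the home stop. Counterclockwise it drops 3 mm off the teeth, 8 mm off the ridges, in 120 degrees at most.
- jar (a joint): Rotation of the jar in its cup, rad, counterclockwise from above positive, 0 at the start. The fit is tight but slips at about 0.45 N m of turning moment, and stays where it slipped.
- beaker: Bystander: clear open beaker, 68 mm wide, 75 mm tall, loose; origin centre of its underside.
- bottle: Bystander: closed grey bottle with white cap, 54 mm wide, 110 mm tall, loose; origin centre of its underside.
- basket: Bystander: small steel basket cylinder, 24 mm wide, 37 mm tall, loose; origin centre of its underside.
Mind the look-alikes: they are no part of the job. What is shaped like the cap but purple or red is not meant.

How it is judged:
By the outcome, as a careful person would: the job done as asked, in the order asked, and still so for the second after the job is handed in, with the robot touching nothing.
It also fails if it takes over 67 s, if anything falls off the work surface, if the arm or the gripper's body presses on something with over 40 N, if the wrist force passes 120 N, or if a joint passes its speed limit or range.

### The arm

A 6-joint arm with a two-finger parallel gripper is mounted at the origin on the work surface. World frame = base frame: x ahead of the robot, y to its left, z up, the work surface at z = 0. Lengths are in mm, angles in degrees, forces in N, time in s.
With the tool pointing down it reaches from about 350 to 850 mm from the base axis. Payload 8.1 kg.
Tool frame: the origin (TCP) lies on the mounting face of the last link; the fingertips stand 173 mm ahead of it and the grasp point (between the pads) lies 155 mm ahead of it; z points along the fingers, y is the direction in which the jaws open and shut (so a half turn about z gives the same grasp; the last joint's range is limited). The gripper opens to 85 mm and grips with 20 to 120 N. Pads are 22 mm wide; open, the fingers measure 114 mm over their backs; the gripper's body (76 mm by 85 mm) begins 54 mm behind the grasp point. The pads swing forward as they close: fully open they stand 13 mm farther back than shut.
Start: joints at [-74.45, 7.471, 85.268, -0, 87.261, -4.893], TCP at [209.587, -562.21, 404.692] pointing down, gripper open.
Joint ranges: [-169.43, 169.43], [-51.17, 129.36], [1.28, 143.12], [-76.62, 256.62], [0, 156.53], [-152.29, 152.29]. Speed limits (degrees/s): [136.94, 136.94, 159.86, 180, 180, 180].

### API

Orientations are given as [roll, pitch, yaw] about the fixed x, y, z axes, in that order (R = Rz(yaw) Ry(pitch) Rx(roll)).
In Python, from bench import * gives the robot as it stands.
- The arm moves only by the shell command python3 -m jog 'ROWS' [FORCE]. ROWS is JSON, a list of rows, each an object of numbers: "tx", "ty", "tz": the shift along the tool's x, y, z as a fraction of full scale; "ax", "ay", "az": the turn, a rotation vector about the tool's x, y, z as a fraction of full scale; "hand": the opening, from 0 (shut) to 1 (fully open). A call has 1 to 5 rows; each row is the pose to reach, as a shift and turn from the pose commanded when the call began, along the tool's axes at that moment; what a row does not reach only later rows make up. Full scale, the value 1, is 150 mm for a shift and 45 degrees for a turn. A row lasts 1/12 s, in which the tool goes at most 41.7 mm and 7.16 degrees, less where a joint would pass 70% of its speed; a pose out of reach is approached as far as the arm can. A call with a number of a shift or a turn outside -1 to 1 is refused whole. A call with a gripper value outside its range is refused whole. The fingers move at their own pace and stop on an object; FORCE is the grip in N (left out, the last holds). Time passes only in rows, so rows that repeat a pose let the fingers close. It gives the time, the measured TCP pose, the force and the opening at its end, in the units of the state.
- sense(): the state, without advancing time (a new reading comes with each control period).
- snapshot(name): name is "scene" or "top"; returns a dict with "pixels" (384x512x3 uint8, red, green, blue), "z_map" (384x512 float32, mm along the optical axis (not along the pixel's ray), 0 where there is no reading), "intrinsics" (3x3 intrinsics, pixels), "R" (3x3) and "t" (3): a world point X has camera coordinates R X + t. Camera axes: x right, y down, z forward; pixel columns grow to the right and rows downward; lengths in mm; the calibration is good to about 2 mm. A picture is of the moment at which its call begins.
- hand_in(): hands the job in, once; it reports no verdict.
The state is a dict: "time": time; "joint_pos": joint angles; "qd": joint speeds; "joint_efforts": joint torques, N m; "tool_pos": TCP position; "tcp_rot": TCP orientation; "ft_force": force on the tool from outside, world axes, zero at the start; "wrist_torque": the same for the moment, N m; "finger_gap": finger opening in mm.
Only numpy, scipy, OpenCV 4.12 (cv2) and the standard library are available. Lean on these libraries where they do the work, as an engineer would, in place of code of your own. Each camera call takes 0.05 s, during which the arm holds its last target.

## Working session

There is one attempt and no reset: what is moved stays moved. The work goes in short steps, Python scripts to look and compute and a shell command to move; the robot and the scene stay as the last step left them, time stands still between calls to the robot, and variables do not carry over. Pictures are saved under pics/ and viewed, and the job is handed in when it is done.

```bash
ls; mkdir -p pics
python3 - <<'E'
from bench import *
import cv2,numpy as np
s=sense(); print(s)
for n in("scene","top"):
    d=snapshot(n); np.savez(f"{n}0.npz",**d); cv2.imwrite(f"pics/{n}0.png",d["pixels"][:,:,::-1])
    print(n,d["intrinsics"],d["R"],d["t"])
E
```

```text
pics
{'time': 0.0, 'joint_pos': array([-7.44496654e+01,  7.51453864e+00,  8.53300870e+01,  2.78209095e-03,
        8.72596839e+01, -4.89378095e+00]), 'qd': array([-0.05064084, -0.00136873, -0.00071582,  0.05389475, -0.03529006,
        0.14741876]), 'joint_efforts': array([ 2.15797292e-03, -5.69398391e+01, -5.00543332e+01,  8.89179751e-05,
        1.47005136e-02, -5.29179329e-05]), 'tool_pos': array([ 209.53762436, -561.97989002,  403.64232056]), 'tcp_rot': array([-1.79896308e+02, -1.16670401e-02,  2.04439695e+01]), 'ft_force': array([-0.02519775,  0.51146753,  0.67280759]), 'wrist_torque': array([ 0.01503536, -0.03528513,  0.03439313]), 'finger_gap': 85.58780189219814}
scene [[348.42639324   0.         250.41617975]
 [  0.         348.42639324 192.42928409]
 [  0.           0.           1.        ]] [[-0.68282638  0.73055705  0.00587655]
 [ 0.49159135  0.46539402 -0.7360342 ]
 [-0.54044989 -0.49969471 -0.67691884]] [ 378.86466062 -195.78571898 1049.10294624]
top [[362.24184221   0.         260.27341908]
 [  0.         362.24184221 188.12280208]
 [  0.           0.           1.        ]] [[ 0.01326753 -0.99935719  0.03330447]
 [-0.98713923 -0.0183975  -0.15880075]
 [ 0.15931139 -0.03076926 -0.98674877]] [ -6.40842552 573.17433448 831.7250074 ]
```

View pics/scene0.png

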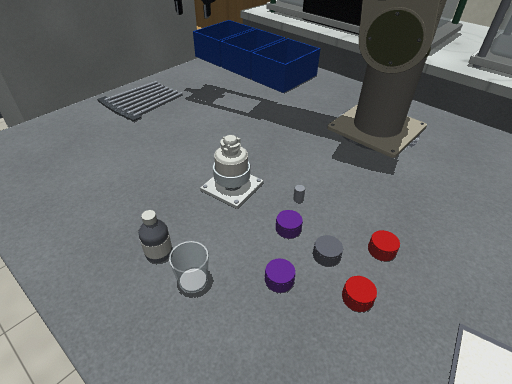

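View pics/top0.png

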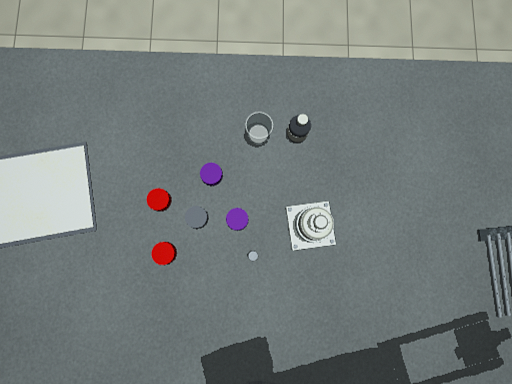

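Grey cylinders: the cap at top (197,217) / scene (328,250). The small one at top (253,256) / scene (299,194) is the basket. The cap shapes at top (211,173) and (237,219) are purple, and those at (158,199) and (163,253) are red. Only (197,217) is grey and cap-sized, so next I enlarge it and measure.

```bash
cat > h.py <<'E'
import numpy as np,cv2
def world(d):
    K,R,t=d["intrinsics"],d["R"],d["t"]; z=d["z_map"].astype(float)
    v,u=np.indices(z.shape)
    P=np.stack([(u-K[0,2])/K[0,0]*z,(v-K[1,2])/K[1,1]*z,z],-1)
    return (P-t)@R
def ray(d,u,v,h):
    K,R,t=d["intrinsics"],d["R"],d["t"]
    c=-R.T@t; r=R.T@np.linalg.inv(K)@[u,v,1]
    return c+r*(h-c[2])/r[2]
def blob(d,box,lo,hi,h):
    W=world(d); m=((W[...,2]>lo)&(W[...,2]<hi)&(d["z_map"]>0)).astype(np.uint8)
    M=np.zeros_like(m); u0,v0,u1,v1=box; M[v0:v1,u0:u1]=m[v0:v1,u0:u1]
    n,l,s,c=cv2.connectedComponentsWithStats(M); k=1+np.argmax(s[1:,4]); sel=l==k
    cs,_=cv2.findContours(sel.astype(np.uint8),0,2); q=max(cs,key=len)[:,0,:].astype(float)
    pts=np.array([ray(d,a,b,h) for a,b in q])
    (x,y),r=cv2.minEnclosingCircle(pts[:,:2].astype(np.float32))
    return dict(pix=c[k].round(1),n=int(s[k,4]),ctr=ray(d,*c[k],h).round(1),circ=(round(x,1),round(y,1),round(r,1)),zmed=round(float(np.median(W[sel][:,2])),1))
E
python3 - <<'E'
from h import *
T=dict(np.load("top0.npz"));S=dict(np.load("scene0.npz"))
print("cap",blob(T,(180,200,215,235),24,40,31),blob(S,(310,233,346,268),27,40,31))
print("basket",blob(T,(244,246,262,266),30,45,37),blob(S,(290,180,308,206),33,45,37))
print("plate",blob(T,(280,195,342,255),6,18,12),blob(S,(195,160,270,210),6,18,12))
for lo,hi,h in((98,112,106),(128,150,142)):
  print("jar",h,blob(T,(280,195,342,255),lo,hi,h),blob(S,(195,125,270,210),lo,hi,h))
for n,b,h in(("red1",(145,187,172,212),31),("red2",(150,240,178,267),31),("p1",(198,161,224,187),31),("p2",(225,207,250,232),31)):
  print(n,blob(T,b,24,40,h))
print("beaker",blob(T,(240,108,277,148),40,90,75));print("bottle",blob(T,(285,108,315,148),95,125,110))
W=world(T); print(W[222,310:330,2].round(0), W[205:240,319,2].round(0))
a=cv2.resize(T["pixels"][195:240,175:260],None,fx=5,fy=5,interpolation=2); b=cv2.resize(T["pixels"][195:257,280:345],None,fx=5,fy=5,interpolation=2)
c=np.zeros((310,750,3),np.uint8); c[:225,:425]=a; c[:310,425:750]=b
cv2.imwrite("pics/crop0.png",c[:,:,::-1])
cv2.imwrite("pics/crop1.png",cv2.resize(S["pixels"][125:215,195:275],None,fx=6,fy=6,interpolation=2)[:,:,::-1])
E
```

```text
cap {'pix': array([195.7, 217. ]), 'n': 400, 'ctr': array([502. , 157.6,  31. ]), 'circ': (501.9, 157.2, 27.7), 'zmed': 30.2} {'pix': array([328.5, 246.2]), 'n': 509, 'ctr': array([505. , 160.2,  31. ]), 'circ': (505.0, 159.8, 28.8), 'zmed': 30.7}
basket {'pix': array([252.7, 255.8]), 'n': 76, 'ctr': array([411.5,  18.2,  37. ]), 'circ': (411.4, 18.4, 11.5), 'zmed': 36.4} {'pix': array([299.4, 188.2]), 'n': 65, 'ctr': array([414.5,  20.6,  37. ]), 'circ': (414.5, 20.8, 13.0), 'zmed': 36.7}
plate {'pix': array([305.9, 227.4]), 'n': 834, 'ctr': array([ 482., -113.,   12.]), 'circ': (487.6, -123.9, 76.5), 'zmed': 11.6} {'pix': array([232. , 190.5]), 'n': 873, 'ctr': array([ 506.2, -104.7,   12. ]), 'circ': (491.7, -121.1, 75.4), 'zmed': 11.8}
jar 106 {'pix': array([315.3, 223.9]), 'n': 452, 'ctr': array([ 485. , -119.2,  106. ]), 'circ': (486.9, -123.1, 36.8), 'zmed': 103.3} {'pix': array([230.6, 156.4]), 'n': 389, 'ctr': array([ 501.1, -110.3,  106. ]), 'circ': (496.0, -115.6, 37.4), 'zmed': 104.4}
jar 142 {'pix': array([320., 222.]), 'n': 297, 'ctr': array([ 486.8, -122.7,  142. ]), '
[... 513 characters left out ...]
: (610.7, 124.6, 27.7), 'zmed': 30.1}
p2 {'pix': array([236.8, 218.8]), 'n': 392, 'ctr': array([499.2,  58.2,  31. ]), 'circ': (499.0, 57.8, 27.6), 'zmed': 30.3}
beaker {'pix': array([259. , 124.4]), 'n': 323, 'ctr': array([724. ,   8.8,  75. ]), 'circ': (719.0, 9.5, 36.8), 'zmed': 65.3}
bottle {'pix': array([302.1, 120.2]), 'n': 103, 'ctr': array([724.6, -90.2, 110. ]), 'circ': (724.6, -90.7, 14.2), 'zmed': 109.0}
[132. 132. 131. 133. 137. 142. 141. 142. 145. 142. 142. 141. 142. 142.
 142. 140. 143. 139. 133. 137.] [ 12.  11.  97. 102. 102. 107. 101. 105. 127. 125. 138. 141. 142. 142.
 141. 142. 140. 142. 142. 142. 142. 143. 139. 142. 136. 130. 134. 132.
 105. 103. 107. 102. 104. 102. 100.]
```

View pics/crop0.png

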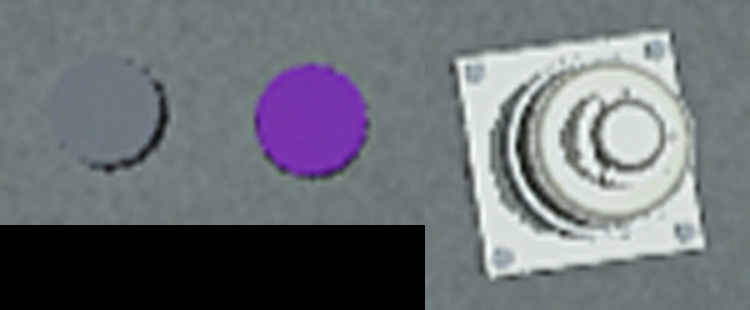

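View pics/crop1.png

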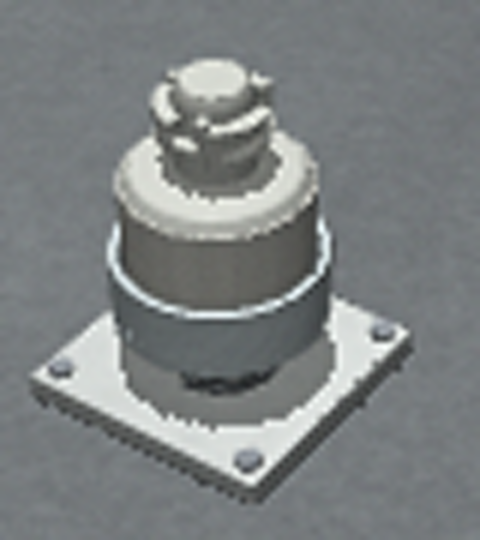

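The crop confirms it: the grey cap is at top (196,217), top face at z≈31 and 55 mm wide, with a purple look-alike to its right. The neck rim is at top (320.5,222), z=142. My plan is to squeeze the cap at two yaws so it is centred exactly in the jaws, which will also show the camera bias.

```bash
cat > g.py <<'E'
import sys
from bench import *
import numpy as np
from scipy.spatial.transform import Rotation as Ro
def go(x,y,z,yaw):
    s=sense(); p=s["tool_pos"]; R=Ro.from_euler("xyz",s["tcp_rot"],degrees=True)
    d=R.inv().apply(np.array([x,y,z])-p)
    rv=(R.inv()*Ro.from_euler("xyz",[180,0,yaw],degrees=True)).as_rotvec(degrees=True)
    print("shift mm",d.round(1),"frac",(d/150).round(3),"turn deg",rv.round(2),"frac",(rv/45).round(3))
if __name__=="__main__": go(*map(float,sys.argv[1:5]))
E
python3 - <<'E'
from h import *
T=dict(np.load("top0.npz"));S=dict(np.load("scene0.npz"))
print(blob(T,(305,205,335,240),139.5,150,142),blob(S,(210,130,250,150),139.5,150,142))
E
python3 g.py 503.5 158.7 300 110.4
```

```text
{'pix': array([320.7, 221.6]), 'n': 110, 'ctr': array([ 487.7, -124.2,  142. ]), 'circ': (487.1, -124.3, 13.6), 'zmed': 141.6} {'pix': array([230. , 138.4]), 'n': 78, 'ctr': array([ 489.8, -121.9,  142. ]), 'circ': (490.0, -121.7, 14.6), 'zmed': 141.8}
shift mm [ 527.2 -572.4  104.8] frac [ 3.515 -3.816  0.698] turn deg [-7.000e-02 -8.000e-02 -8.996e+01] frac [-0.002 -0.002 -1.999]
```

```bash
python3 -m jog '[{"ty":-0.27,"az":-0.15,"hand":1},{"ty":-0.5,"az":-0.3,"hand":1},{"ty":-0.75,"az":-0.45,"hand":1},{"ty":-1,"az":-0.6,"hand":1},{"ty":-1,"az":-0.75,"hand":1}]' 20; python3 g.py 503.5 158.7 300 110.4
```

```text
shift mm [ 527.2 -572.4  104.8] frac [ 3.515 -3.816  0.698] turn deg [-7.000e-02 -8.000e-02 -8.996e+01] frac [-0.002 -0.002 -1.999]invalid input at $[0]: expected keys tx, ty, tz, ax, ay, az, hand
```

```bash
python3 -m jog '[{"tx":0.18,"ty":-0.2,"tz":0,"ax":0,"ay":0,"az":-0.15,"hand":1},{"tx":0.36,"ty":-0.4,"tz":0,"ax":0,"ay":0,"az":-0.3,"hand":1},{"tx":0.54,"ty":-0.6,"tz":0,"ax":0,"ay":0,"az":-0.45,"hand":1},{"tx":0.72,"ty":-0.8,"tz":0,"ax":0,"ay":0,"az":-0.6,"hand":1},{"tx":0.9,"ty":-0.98,"tz":0,"ax":0,"ay":0,"az":-0.75,"hand":1}]' 20; python3 g.py 503.5 158.7 300 110.4
```

```text
time: 0.52
tool_pos: [284.8, -375.3, 404.0]
tcp_rot: [-179.9, -0.0, 54.5]
ft_force: [-0.2, -0.2, 1.0]
finger_gap: 85.1
shift mm [ 561.7 -132.   104.4] frac [ 3.745 -0.88   0.696] turn deg [-4.00e-02 -6.00e-02 -5.59e+01] frac [-1.000e-03 -1.000e-03 -1.242e+00]
```

```bash
python3 -m jog '[{"tx":0.2,"ty":-0.05,"tz":0,"ax":0,"ay":0,"az":-0.12,"hand":1},{"tx":0.4,"ty":-0.1,"tz":0,"ax":0,"ay":0,"az":-0.25,"hand":1},{"tx":0.6,"ty":-0.15,"tz":0,"ax":0,"ay":0,"az":-0.37,"hand":1},{"tx":0.8,"ty":-0.2,"tz":0,"ax":0,"ay":0,"az":-0.5,"hand":1},{"tx":1,"ty":-0.24,"tz":0,"ax":0,"ay":0,"az":-0.62,"hand":1}]' 20; python3 g.py 503.5 158.7 300 110.4
```

```text
time: 0.93
tool_pos: [343.3, -233.0, 404.4]
tcp_rot: [-180.0, -0.0, 82.4]
ft_force: [0.9, -0.4, 0.1]
finger_gap: 85.5
shift mm [409.5 106.8 104.4] frac [2.73  0.712 0.696] turn deg [-2.000e-02 -2.000e-02 -2.803e+01] frac [-0.    -0.    -0.623]
```

```bash
python3 -m jog '[{"tx":0.2,"ty":0.05,"tz":0,"ax":0,"ay":0,"az":-0.12,"hand":1},{"tx":0.4,"ty":0.1,"tz":0,"ax":0,"ay":0,"az":-0.25,"hand":1},{"tx":0.6,"ty":0.15,"tz":0,"ax":0,"ay":0,"az":-0.37,"hand":1},{"tx":0.8,"ty":0.2,"tz":0,"ax":0,"ay":0,"az":-0.5,"hand":1},{"tx":1,"ty":0.25,"tz":0,"ax":0,"ay":0,"az":-0.62,"hand":1}]' 20; python3 g.py 503.5 158.7 300 110.4
```

```text
time: 1.35
tool_pos: [401.2, -89.6, 404.5]
tcp_rot: [-180.0, -0.0, 110.3]
ft_force: [0.2, -0.6, 0.0]
finger_gap: 85.3
shift mm [197.5 182.1 104.4] frac [1.316 1.214 0.696] turn deg [-0.01 -0.01 -0.12] frac [-0.    -0.    -0.003]
```

```bash
python3 -m jog '[{"tx":0.18,"ty":0.17,"tz":0.1,"ax":0,"ay":0,"az":0,"hand":1},{"tx":0.36,"ty":0.34,"tz":0.2,"ax":0,"ay":0,"az":0,"hand":1},{"tx":0.55,"ty":0.5,"tz":0.3,"ax":0,"ay":0,"az":0,"hand":1},{"tx":0.75,"ty":0.7,"tz":0.4,"ax":0,"ay":0,"az":0,"hand":1},{"tx":0.9,"ty":0.85,"tz":0.45,"ax":0,"ay":0,"az":0,"hand":1}]' 20; python3 g.py 503.5 158.7 250 110.4
```

```text
time: 1.77
tool_pos: [474.5, 81.6, 335.2]
tcp_rot: [-179.9, -0.0, 110.0]
ft_force: [0.2, -0.4, -0.3]
finger_gap: 85.4
shift mm [62.5 53.8 85.2] frac [0.417 0.359 0.568] turn deg [-0.1  -0.04 -0.38] frac [-0.002 -0.001 -0.008]
```

```bash
python3 -m jog '[{"tx":0.2,"ty":0.2,"tz":0.15,"ax":0,"ay":0,"az":0,"hand":1},{"tx":0.417,"ty":0.359,"tz":0.3,"ax":0,"ay":0,"az":0,"hand":1},{"tx":0.417,"ty":0.359,"tz":0.5,"ax":0,"ay":0,"az":0,"hand":1},{"tx":0.417,"ty":0.359,"tz":0.5,"ax":0,"ay":0,"az":0,"hand":1},{"tx":0.417,"ty":0.359,"tz":0.5,"ax":0,"ay":0,"az":0,"hand":1}]' 20; python3 g.py 503.5 158.7 174 110.4
```

```text
time: 2.18
tool_pos: [502.5, 156.7, 259.5]
tcp_rot: [-179.6, -0.0, 110.1]
ft_force: [0.8, -0.2, 0.2]
finger_gap: 85.5
shift mm [ 1.4  2.2 85.5] frac [0.01  0.015 0.57 ] turn deg [-0.37 -0.04 -0.31] frac [-0.008 -0.001 -0.007]
```

```bash
python3 -m jog '[{"tx":0.01,"ty":0.015,"tz":0.15,"ax":0,"ay":0,"az":0,"hand":1},{"tx":0.01,"ty":0.015,"tz":0.3,"ax":0,"ay":0,"az":0,"hand":1},{"tx":0.01,"ty":0.015,"tz":0.4,"ax":0,"ay":0,"az":0,"hand":1},{"tx":0.01,"ty":0.015,"tz":0.4,"ax":0,"ay":0,"az":0,"hand":1},{"tx":0.01,"ty":0.015,"tz":0.4,"ax":0,"ay":0,"az":0,"hand":1}]' 20; python3 g.py 503.5 158.7 174 110.4
python3 - <<'E'
from bench import *
import cv2
for n,(u0,v0,u1,v1) in(("scene",(270,180,400,300)),("top",(140,150,260,280))):
    d=snapshot(n); cv2.imwrite(f"pics/{n}1.png",cv2.resize(d["pixels"][v0:v1,u0:u1],None,fx=4,fy=4,interpolation=2)[:,:,::-1])
E
```

```text
time: 2.6
tool_pos: [505.9, 157.7, 203.5]
tcp_rot: [180.0, 0.0, 109.9]
ft_force: [-0.1, -0.3, 0.8]
finger_gap: 85.4
shift mm [ 1.7 -1.9 29.5] frac [ 0.012 -0.013  0.196] turn deg [ 0.02  0.01 -0.48] frac [ 0.     0.    -0.011]
```

View pics/scene1.png

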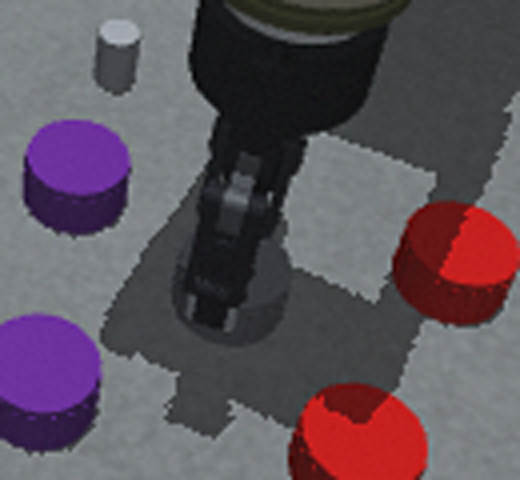

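The crop shows the open gripper straddling the grey cap (crop about (235,290)) and clear of the purple and red caps. I descend and squeeze.

```bash
python3 -m jog '[{"tx":0.012,"ty":-0.013,"tz":0.07,"ax":0,"ay":0,"az":0,"hand":1},{"tx":0.012,"ty":-0.013,"tz":0.14,"ax":0,"ay":0,"az":0,"hand":1},{"tx":0.012,"ty":-0.013,"tz":0.19,"ax":0,"ay":0,"az":0,"hand":1},{"tx":0.012,"ty":-0.013,"tz":0.19,"ax":0,"ay":0,"az":0,"hand":1},{"tx":0.012,"ty":-0.013,"tz":0.19,"ax":0,"ay":0,"az":0,"hand":0.75}]' 20; python3 -m jog '[{"tx":0,"ty":0,"tz":0,"ax":0,"ay":0,"az":0,"hand":0.7},{"tx":0,"ty":0,"tz":0,"ax":0,"ay":0,"az":0,"hand":0.66},{"tx":0,"ty":0,"tz":0,"ax":0,"ay":0,"az":0,"hand":0.6},{"tx":0,"ty":0,"tz":0,"ax":0,"ay":0,"az":0,"hand":0.6},{"tx":0,"ty":0,"tz":0,"ax":0,"ay":0,"az":0,"hand":0.6}]' 20; python3 g.py 503.5 158.7 174 110.4
```

```text
time: 3.12
tool_pos: [502.5, 159.6, 172.6]
tcp_rot: [-179.9, -0.0, 110.0]
ft_force: [0.0, 0.4, -0.8]
finger_gap: 75.3
time: 3.53
tool_pos: [503.5, 159.7, 174.3]
tcp_rot: [179.9, 0.0, 110.0]
ft_force: [0.3, 0.3, 3.4]
finger_gap: 53.9
shift mm [-1.  -0.3  0.3] frac [-0.007 -0.002  0.002] turn deg [ 0.06  0.01 -0.4 ] frac [ 0.001  0.    -0.009]
```

```bash
Z='x'; python3 -m jog '[{"tx":0,"ty":0,"tz":0,"ax":0,"ay":0,"az":0,"hand":1},{"tx":0,"ty":0,"tz":0,"ax":0,"ay":0,"az":0,"hand":1},{"tx":0,"ty":0,"tz":0,"ax":0,"ay":0,"az":0,"hand":1},{"tx":0,"ty":0,"tz":0,"ax":0,"ay":0,"az":0.1,"hand":1},{"tx":0,"ty":0,"tz":0,"ax":0,"ay":0,"az":0.25,"hand":1}]' 20;  python3 -m jog '[{"tx":0,"ty":0,"tz":0,"ax":0,"ay":0,"az":0.15,"hand":1},{"tx":0,"ty":0,"tz":0,"ax":0,"ay":0,"az":0.3,"hand":1},{"tx":0,"ty":0,"tz":0,"ax":0,"ay":0,"az":0.45,"hand":1},{"tx":0,"ty":0,"tz":0,"ax":0,"ay":0,"az":0.6,"hand":1},{"tx":0,"ty":0,"tz":0,"ax":0,"ay":0,"az":0.75,"hand":1}]' 20
python3 -m jog '[{"tx":0,"ty":0,"tz":0,"ax":0,"ay":0,"az":0.15,"hand":1},{"tx":0,"ty":0,"tz":0,"ax":0,"ay":0,"az":0.3,"hand":1},{"tx":0,"ty":0,"tz":0,"ax":0,"ay":0,"az":0.45,"hand":1},{"tx":0,"ty":0,"tz":0,"ax":0,"ay":0,"az":0.6,"hand":1},{"tx":0,"ty":0,"tz":0,"ax":0,"ay":0,"az":0.75,"hand":1}]' 20;  python3 -m jog '[{"tx":0,"ty":0,"tz":0,"ax":0,"ay":0,"az":0.12,"hand":1},{"tx":0,"ty":0,"tz":0,"ax":0,"ay":0,"az":0.24,"hand":1},{"tx":0,"ty":0,"tz":0,"ax":0,"ay":0,"az":0.24,"hand":1},{"tx":0,"ty":0,"tz":0,"ax":0,"ay":0,"az":0.24,"hand":1},{"tx":0,"ty":0,"tz":0,"ax":0,"ay":0,"az":0.24,"hand":0.8}]' 20; python3 g.py 503.5 159.2 174 20.4
```

```text
time: 3.95
tool_pos: [503.0, 159.6, 173.6]
tcp_rot: [-180.0, 0.0, 98.6]
ft_force: [-0.2, 0.3, -0.1]
finger_gap: 85.0
time: 4.37
tool_pos: [503.0, 159.6, 173.5]
tcp_rot: [-180.0, 0.0, 64.7]
ft_force: [0.4, 0.0, 0.3]
finger_gap: 85.6
time: 4.78
tool_pos: [503.0, 159.6, 173.5]
tcp_rot: [-180.0, 0.0, 30.9]
ft_force: [-0.0, -0.7, -0.3]
finger_gap: 85.6
time: 5.2
tool_pos: [503.1, 159.7, 173.6]
tcp_rot: [180.0, 0.0, 20.6]
ft_force: [1.1, -0.7, -0.6]
finger_gap: 75.3
shift mm [ 0.2  0.6 -0.4] frac [ 0.002  0.004 -0.002] turn deg [0.   0.01 0.23] frac [0.    0.    0.005]
```

```bash
python3 -m jog '[{"tx":0,"ty":0,"tz":0,"ax":0,"ay":0,"az":0,"hand":0.7},{"tx":0,"ty":0,"tz":0,"ax":0,"ay":0,"az":0,"hand":0.66},{"tx":0,"ty":0,"tz":0,"ax":0,"ay":0,"az":0,"hand":0.6},{"tx":0,"ty":0,"tz":0,"ax":0,"ay":0,"az":0,"hand":0.55},{"tx":0,"ty":0,"tz":0,"ax":0,"ay":0,"az":0,"hand":0.55}]' 30;python3 -m jog '[{"tx":0,"ty":0,"tz":0,"ax":0,"ay":0,"az":0,"hand":0.55},{"tx":0,"ty":0,"tz":0,"ax":0,"ay":0,"az":0,"hand":0.55},{"tx":0,"ty":0,"tz":0,"ax":0,"ay":0,"az":0,"hand":0.55},{"tx":0,"ty":0,"tz":0,"ax":0,"ay":0,"az":0,"hand":0.55},{"tx":0,"ty":0,"tz":0,"ax":0,"ay":0,"az":0,"hand":0.55}]' 30; python3 g.py 503.5 159.2 174 20.4; python3 -c "
from bench import *
for i in range(3):
  s=sense();print(s['time'],s['tool_pos'],s['joint_pos'],s['ft_force'],s['wrist_torque'])"
```

```text
time: 5.62
tool_pos: [503.3, 159.7, 173.9]
tcp_rot: [180.0, -0.0, 20.5]
ft_force: [-0.1, 0.3, 3.4]
finger_gap: 53.6
time: 6.03
tool_pos: [503.3, 159.7, 173.9]
tcp_rot: [180.0, -0.0, 20.4]
ft_force: [0.1, -0.7, 5.6]
finger_gap: 53.4
shift mm [ 0.   0.6 -0.1] frac [ 0.     0.004 -0.   ] turn deg [ 0.   -0.02  0.05] frac [ 0.    -0.001  0.001]
6.0333 [503.25924532 159.71070135 173.93006857] [1.20421821e+01 1.04271352e+01 1.07769954e+02 9.73390774e-05
 6.17778882e+01 8.15925615e+01] [ 0.08273001 -0.65196219  5.55901314] [0.00398173 0.0910757  0.03957279]
6.0333 [503.25924532 159.71070135 173.93006857] [1.20421821e+01 1.04271352e+01 1.07769954e+02 9.73390774e-05
 6.17778882e+01 8.15925615e+01] [ 0.08273001 -0.65196219  5.55901314] [0.00398173 0.0910757  0.03957279]
6.0333 [503.25924532 159.71070135 173.93006857] [1.20421821e+01 1.04271352e+01 1.07769954e+02 9.73390774e-05
 6.17778882e+01 8.15925615e+01] [ 0.08273001 -0.65196219  5.55901314] [0.00398173 0.0910757  0.03957279]
```

Squeezing at both yaws puts the cap axis on the tool axis at (503.2,159.7). That gives biases of (+1.2,+2.3) for the top camera and (−1.8,−0.3) for the scene camera. Corrected, the rim is (488.6,−121.9) from top and (488.1,−122.1) from scene. They agree, so I use (488.3,−122.0).

```bash
python3 -m jog '[{"tx":0,"ty":0,"tz":-0.02,"ax":0,"ay":0,"az":0,"hand":0.55},{"tx":0,"ty":0,"tz":-0.1,"ax":0,"ay":0,"az":0,"hand":0.55},{"tx":0,"ty":0,"tz":-0.25,"ax":0,"ay":0,"az":0,"hand":0.55},{"tx":0,"ty":0,"tz":-0.42,"ax":0,"ay":0,"az":0,"hand":0.55},{"tx":0,"ty":0,"tz":-0.6,"ax":0,"ay":0,"az":0,"hand":0.55}]' 30;python3 -m jog '[{"tx":0,"ty":0,"tz":-0.18,"ax":0,"ay":0,"az":0,"hand":0.55},{"tx":0,"ty":0,"tz":-0.36,"ax":0,"ay":0,"az":0,"hand":0.55},{"tx":0,"ty":0,"tz":-0.5,"ax":0,"ay":0,"az":0,"hand":0.55},{"tx":0,"ty":0,"tz":-0.56,"ax":0,"ay":0,"az":0,"hand":0.55},{"tx":0,"ty":0,"tz":-0.56,"ax":0,"ay":0,"az":0,"hand":0.55}]' 30; python3 g.py 488.3 -122 345 20.4
```

```text
time: 6.45
tool_pos: [502.4, 159.5, 264.4]
tcp_rot: [-180.0, 0.1, 20.4]
ft_force: [1.5, -0.3, 0.6]
finger_gap: 53.3
time: 6.87
tool_pos: [503.8, 159.8, 351.0]
tcp_rot: [180.0, -0.3, 20.4]
ft_force: [0.4, 0.2, 0.5]
finger_gap: 53.5
shift mm [-113.   258.6    5.6] frac [-0.753  1.724  0.037] turn deg [ 0.04 -0.29  0.04] frac [ 0.001 -0.006  0.001]
```

```bash
python3 -m jog '[{"tx":-0.04,"ty":0.1,"tz":0,"ax":0,"ay":0,"az":0,"hand":0.55},{"tx":-0.12,"ty":0.28,"tz":0,"ax":0,"ay":0,"az":0,"hand":0.55},{"tx":-0.21,"ty":0.48,"tz":0,"ax":0,"ay":0,"az":0,"hand":0.55},{"tx":-0.3,"ty":0.68,"tz":0,"ax":0,"ay":0,"az":0,"hand":0.55},{"tx":-0.38,"ty":0.88,"tz":0,"ax":0,"ay":0,"az":0,"hand":0.55}]' 30; python3 -m jog '[{"tx":-0.08,"ty":0.19,"tz":0,"ax":0,"ay":0,"az":0,"hand":0.55},{"tx":-0.17,"ty":0.38,"tz":0,"ax":0,"ay":0,"az":0,"hand":0.55},{"tx":-0.25,"ty":0.57,"tz":0,"ax":0,"ay":0,"az":0,"hand":0.55},{"tx":-0.32,"ty":0.74,"tz":0,"ax":0,"ay":0,"az":0,"hand":0.55},{"tx":-0.37,"ty":0.84,"tz":0,"ax":0,"ay":0,"az":0,"hand":0.55}]' 30;python3 -m jog '[{"tx":0,"ty":0,"tz":0,"ax":0,"ay":0,"az":0,"hand":0.55},{"tx":0,"ty":0,"tz":0,"ax":0,"ay":0,"az":0,"hand":0.55},{"tx":0,"ty":0,"tz":0,"ax":0,"ay":0,"az":0,"hand":0.55},{"tx":0,"ty":0,"tz":0,"ax":0,"ay":0,"az":0,"hand":0.55},{"tx":0,"ty":0,"tz":0,"ax":0,"ay":0,"az":0,"hand":0.55}]' 30; python3 g.py 488.3 -122 320 20.4
```

```text
time: 7.28
tool_pos: [494.7, 14.9, 345.5]
tcp_rot: [-179.9, 0.2, 20.5]
ft_force: [0.4, -0.0, -0.1]
finger_gap: 53.2
time: 7.7
tool_pos: [486.9, -123.7, 345.6]
tcp_rot: [-179.9, 0.2, 20.4]
ft_force: [-0.5, -0.5, 0.3]
finger_gap: 53.3
time: 8.12
tool_pos: [487.9, -120.3, 347.3]
tcp_rot: [-180.0, 0.0, 20.5]
ft_force: [-0.9, -0.3, -0.3]
finger_gap: 53.3
shift mm [-0.2  1.7 27.3] frac [-0.001  0.012  0.182] turn deg [-0.03  0.02  0.13] frac [-0.001  0.     0.003]
```

```bash
python3 -m jog '[{"tx":0,"ty":0.012,"tz":0.06,"ax":0,"ay":0,"az":0,"hand":0.55},{"tx":0,"ty":0.012,"tz":0.12,"ax":0,"ay":0,"az":0,"hand":0.55},{"tx":0,"ty":0.012,"tz":0.17,"ax":0,"ay":0,"az":0,"hand":0.55},{"tx":0,"ty":0.012,"tz":0.17,"ax":0,"ay":0,"az":0,"hand":0.55},{"tx":0,"ty":0.012,"tz":0.17,"ax":0,"ay":0,"az":0,"hand":0.55}]' 30; python3 -m jog '[{"tx":0,"ty":0,"tz":0,"ax":0,"ay":0,"az":0,"hand":0.55},{"tx":0,"ty":0,"tz":0,"ax":0,"ay":0,"az":0,"hand":0.55},{"tx":0,"ty":0,"tz":0,"ax":0,"ay":0,"az":0,"hand":0.55},{"tx":0,"ty":0,"tz":0,"ax":0,"ay":0,"az":0,"hand":0.55},{"tx":0,"ty":0,"tz":0,"ax":0,"ay":0,"az":0,"hand":0.55}]' 30; python3 g.py 488.3 -122 305 20.4;python3 - <<'E'
from bench import *
import cv2
for n,(u0,v0,u1,v1) in(("scene",(180,60,300,210)),):
    d=snapshot(n); cv2.imwrite(f"pics/{n}2.png",cv2.resize(d["pixels"][v0:v1,u0:u1],None,fx=4,fy=4,interpolation=2)[:,:,::-1])
s=sense();print(s['joint_pos'],s['ft_force'],s['wrist_torque'])
E
```

```text
time: 8.53
tool_pos: [488.0, -122.8, 321.0]
tcp_rot: [-179.9, 0.1, 20.5]
ft_force: [0.3, 0.6, 0.3]
finger_gap: 53.2
time: 8.95
tool_pos: [488.6, -123.1, 322.5]
tcp_rot: [180.0, -0.0, 20.4]
ft_force: [0.2, -0.4, -0.7]
finger_gap: 53.5
shift mm [ 0.1 -1.1 17.5] frac [ 0.001 -0.008  0.117] turn deg [ 0.02 -0.03  0.04] frac [ 0.    -0.001  0.001]
[-1.99794015e+01 -4.41515619e+00  1.06083936e+02  1.49074422e-04
  7.83053093e+01  4.95810280e+01] [ 0.08539512 -0.02869027 -0.16332935] [-0.01935646  0.01112428 -0.05928763]
```

View pics/scene2.png

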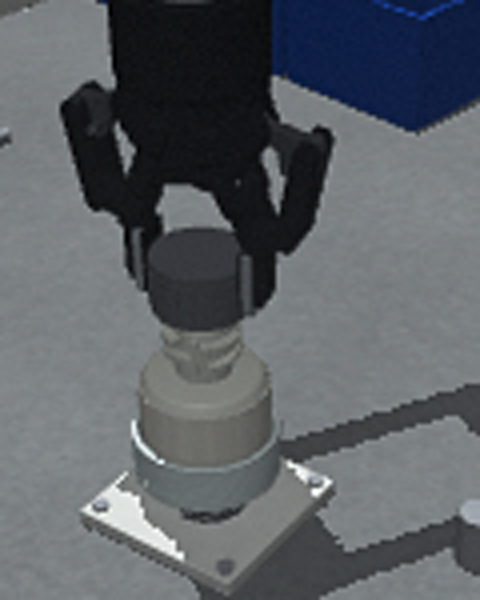

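The crop shows the cap held level between the pads, mouth just above the neck rim at crop (200,330) and centred over it. I correct y by 1 mm and lower slowly.

```bash
python3 -m jog '[{"tx":0,"ty":-0.007,"tz":0.02,"ax":0,"ay":0,"az":0,"hand":0.55},{"tx":0,"ty":-0.007,"tz":0.04,"ax":0,"ay":0,"az":0,"hand":0.55},{"tx":0,"ty":-0.007,"tz":0.06,"ax":0,"ay":0,"az":0,"hand":0.55},{"tx":0,"ty":-0.007,"tz":0.08,"ax":0,"ay":0,"az":0,"hand":0.55},{"tx":0,"ty":-0.007,"tz":0.08,"ax":0,"ay":0,"az":0,"hand":0.55}]' 30; python3 -m jog '[{"tx":0,"ty":0,"tz":0.01,"ax":0,"ay":0,"az":0,"hand":0.55},{"tx":0,"ty":0,"tz":0.02,"ax":0,"ay":0,"az":0,"hand":0.55},{"tx":0,"ty":0,"tz":0.03,"ax":0,"ay":0,"az":0,"hand":0.55},{"tx":0,"ty":0,"tz":0.04,"ax":0,"ay":0,"az":0,"hand":0.55},{"tx":0,"ty":0,"tz":0.04,"ax":0,"ay":0,"az":0,"hand":0.55}]' 30; python3 g.py 488.3 -122 305 20.4; python3 -m jog '[{"tx":0,"ty":0,"tz":0,"ax":0,"ay":0,"az":0,"hand":0.55},{"tx":0,"ty":0,"tz":0,"ax":0,"ay":0,"az":0,"hand":0.55}]' 30
```

```text
time: 9.42
tool_pos: [487.7, -122.0, 309.1]
tcp_rot: [-179.9, 0.1, 20.4]
ft_force: [-0.3, 0.1, -0.5]
finger_gap: 53.2
time: 9.83
tool_pos: [488.1, -122.1, 304.2]
tcp_rot: [180.0, -0.0, 20.4]
ft_force: [-0.2, 0.9, 3.1]
finger_gap: 53.5
shift mm [ 0.2 -0.  -0.8] frac [ 0.001 -0.    -0.006] turn deg [ 0.01 -0.01  0.04] frac [ 0.    -0.     0.001]
time: 10.0
tool_pos: [488.1, -122.1, 304.4]
tcp_rot: [180.0, -0.0, 20.4]
ft_force: [-0.7, 0.0, 1.6]
finger_gap: 53.5
```

```bash
python3 -m jog '[{"tx":0,"ty":0,"tz":0.015,"ax":0,"ay":0,"az":0,"hand":0.55},{"tx":0,"ty":0,"tz":0.03,"ax":0,"ay":0,"az":0,"hand":0.55},{"tx":0,"ty":0,"tz":0.045,"ax":0,"ay":0,"az":0,"hand":0.55},{"tx":0,"ty":0,"tz":0.06,"ax":0,"ay":0,"az":0,"hand":0.55},{"tx":0,"ty":0,"tz":0.06,"ax":0,"ay":0,"az":0,"hand":0.55}]' 30
cat > f.py <<'E'
from bench import *
s=sense();print("t",s['time'],"z %.1f"%s['tool_pos'][2],"xy",s['tool_pos'][:2].round(1),"yaw %.1f"%s['tcp_rot'][2],"F",s['ft_force'].round(1),"M",s['wrist_torque'].round(3),"q6 %.1f"%s['joint_pos'][5],"tau6 %.3f"%s['joint_efforts'][5],"gap %.1f"%s['finger_gap'])
E
for i in 1 2 3; do python3 -m jog '[{"tx":0,"ty":0,"tz":0,"ax":0,"ay":0,"az":0,"hand":0.55}]' >/dev/null; python3 f.py; done
```

```text
time: 10.42
tool_pos: [488.2, -122.1, 295.1]
tcp_rot: [180.0, -0.0, 20.4]
ft_force: [-0.3, 0.7, 6.3]
finger_gap: 53.6
t 10.5 z 295.5 xy [ 488.3 -122.2] yaw 20.4 F [-1.8  0.4  7.7] M [-0.057  0.218 -0.041] q6 49.7 tau6 -0.020 gap 53.4
t 10.5833 z 295.6 xy [ 488.3 -122.2] yaw 20.4 F [-1.1  0.8  6.1] M [0.004 0.186 0.004] q6 49.7 tau6 -0.020 gap 53.4
t 10.6667 z 295.6 xy [ 488.3 -122.2] yaw 20.4 F [-1.6  0.6  7.2] M [-0.001  0.222 -0.015] q6 49.7 tau6 -0.020 gap 53.6
```

Contact made: about 7 N, so roughly 11 mm of sink, against a contact height expected between 305 and 308. Now I turn counterclockwise (az < 0) in about 9° steps.

```bash
python3 -m jog '[{"tx":0,"ty":0,"tz":0,"ax":0,"ay":0,"az":-0.1,"hand":0.55},{"tx":0,"ty":0,"tz":0,"ax":0,"ay":0,"az":-0.2,"hand":0.55},{"tx":0,"ty":0,"tz":0,"ax":0,"ay":0,"az":-0.2,"hand":0.55}]' >/dev/null; python3 f.py;  python3 -m jog '[{"tx":0,"ty":0,"tz":0,"ax":0,"ay":0,"az":-0.1,"hand":0.55},{"tx":0,"ty":0,"tz":0,"ax":0,"ay":0,"az":-0.2,"hand":0.55},{"tx":0,"ty":0,"tz":0,"ax":0,"ay":0,"az":-0.2,"hand":0.55}]' >/dev/null; python3 f.py
```

```text
t 10.9167 z 295.6 xy [ 488.3 -122.2] yaw 29.7 F [-1.1 -2.3  6. ] M [-0.285  0.428  0.112] q6 40.4 tau6 -1.639 gap 53.4
t 11.1667 z 295.5 xy [ 488.3 -122.2] yaw 38.7 F [-0.9  0.   5.1] M [-0.114  0.083  0.094] q6 31.4 tau6 -1.612 gap 53.2
```

```bash
python3 -m jog '[{"tx":0,"ty":0,"tz":0,"ax":0,"ay":0,"az":-0.1,"hand":0.55},{"tx":0,"ty":0,"tz":0,"ax":0,"ay":0,"az":-0.2,"hand":0.55},{"tx":0,"ty":0,"tz":0,"ax":0,"ay":0,"az":-0.2,"hand":0.55},{"tx":0,"ty":0,"tz":0,"ax":0,"ay":0,"az":-0.2,"hand":0.55}]' >/dev/null; python3 f.py
```

```text
t 11.5 z 295.5 xy [ 488.3 -122.2] yaw 47.5 F [ 1.  -0.8  5.1] M [-0.002  0.082  0.06 ] q6 22.6 tau6 -0.322 gap 53.6
```

```bash
python3 -m jog '[{"tx":0,"ty":0,"tz":0,"ax":0,"ay":0,"az":-0.1,"hand":0.55},{"tx":0,"ty":0,"tz":0,"ax":0,"ay":0,"az":-0.2,"hand":0.55},{"tx":0,"ty":0,"tz":0,"ax":0,"ay":0,"az":-0.2,"hand":0.55},{"tx":0,"ty":0,"tz":0,"ax":0,"ay":0,"az":-0.2,"hand":0.55}]' >/dev/null; python3 f.py
```

```text
t 11.8333 z 295.5 xy [ 488.3 -122.2] yaw 56.5 F [-0.6 -0.4  5.6] M [-0.074  0.056  0.048] q6 13.6 tau6 -0.322 gap 53.3
```

```bash
python3 -m jog '[{"tx":0,"ty":0,"tz":0,"ax":0,"ay":0,"az":-0.1,"hand":0.55},{"tx":0,"ty":0,"tz":0,"ax":0,"ay":0,"az":-0.2,"hand":0.55},{"tx":0,"ty":0,"tz":0,"ax":0,"ay":0,"az":-0.2,"hand":0.55},{"tx":0,"ty":0,"tz":0,"ax":0,"ay":0,"az":-0.2,"hand":0.55}]' >/dev/null; python3 f.py
```

```text
t 12.1667 z 295.5 xy [ 488.3 -122.2] yaw 65.5 F [-0.6 -0.1  5.5] M [-0.086  0.148  0.053] q6 4.6 tau6 -0.327 gap 53.6
```

```bash
python3 -m jog '[{"tx":0,"ty":0,"tz":0,"ax":0,"ay":0,"az":-0.1,"hand":0.55},{"tx":0,"ty":0,"tz":0,"ax":0,"ay":0,"az":-0.2,"hand":0.55},{"tx":0,"ty":0,"tz":0,"ax":0,"ay":0,"az":-0.2,"hand":0.55},{"tx":0,"ty":0,"tz":0,"ax":0,"ay":0,"az":-0.2,"hand":0.55}]' >/dev/null; python3 f.py
```

```text
t 12.5 z 295.5 xy [ 488.3 -122.2] yaw 74.5 F [-1.4 -0.7  4.9] M [-0.047  0.075 -0.014] q6 -4.4 tau6 -0.324 gap 53.1
```

```bash
python3 -m jog '[{"tx":0,"ty":0,"tz":0,"ax":0,"ay":0,"az":-0.1,"hand":0.55},{"tx":0,"ty":0,"tz":0,"ax":0,"ay":0,"az":-0.2,"hand":0.55},{"tx":0,"ty":0,"tz":0,"ax":0,"ay":0,"az":-0.2,"hand":0.55},{"tx":0,"ty":0,"tz":0,"ax":0,"ay":0,"az":-0.2,"hand":0.55}]' >/dev/null; python3 f.py
```

```text
t 12.8333 z 295.5 xy [ 488.3 -122.3] yaw 83.5 F [ 0.5 -0.1  4.6] M [-0.166  0.072  0.062] q6 -13.4 tau6 -0.328 gap 53.1
```

```bash
python3 -m jog '[{"tx":0,"ty":0,"tz":0,"ax":0,"ay":0,"az":-0.1,"hand":0.55},{"tx":0,"ty":0,"tz":0,"ax":0,"ay":0,"az":-0.2,"hand":0.55},{"tx":0,"ty":0,"tz":0,"ax":0,"ay":0,"az":-0.2,"hand":0.55},{"tx":0,"ty":0,"tz":0,"ax":0,"ay":0,"az":-0.2,"hand":0.55}]' >/dev/null; python3 f.py
```

```text
t 13.1667 z 295.5 xy [ 488.3 -122.3] yaw 92.5 F [-0.4 -0.6  5.4] M [-0.073  0.088  0.029] q6 -22.4 tau6 -0.327 gap 53.6
```

```bash
python3 -m jog '[{"tx":0,"ty":0,"tz":0,"ax":0,"ay":0,"az":-0.1,"hand":0.55},{"tx":0,"ty":0,"tz":0,"ax":0,"ay":0,"az":-0.2,"hand":0.55},{"tx":0,"ty":0,"tz":0,"ax":0,"ay":0,"az":-0.2,"hand":0.55},{"tx":0,"ty":0,"tz":0,"ax":0,"ay":0,"az":-0.2,"hand":0.55}]' >/dev/null; python3 f.py
```

```text
t 13.5 z 295.5 xy [ 488.3 -122.3] yaw 101.5 F [-0.6 -1.3  4.8] M [-0.167  0.049  0.095] q6 -31.4 tau6 -0.319 gap 53.3
```

```bash
python3 -m jog '[{"tx":0,"ty":0,"tz":0,"ax":0,"ay":0,"az":-0.1,"hand":0.55},{"tx":0,"ty":0,"tz":0,"ax":0,"ay":0,"az":-0.17,"hand":0.55},{"tx":0,"ty":0,"tz":0,"ax":0,"ay":0,"az":-0.17,"hand":0.55},{"tx":0,"ty":0,"tz":0,"ax":0,"ay":0,"az":-0.17,"hand":0.55}]' >/dev/null; python3 f.py
```

```text
t 13.8333 z 295.3 xy [ 488.1 -122.3] yaw 109.1 F [-1.9 -0.3  4.4] M [-0.246  0.358 -0.022] q6 -39.0 tau6 -0.255 gap 53.7
```

```bash
for i in 1 2 3; do python3 -m jog '[{"tx":0,"ty":0,"tz":0,"ax":0,"ay":0,"az":0,"hand":0.55}]' >/dev/null; python3 f.py; done
```

```text
t 13.9167 z 295.4 xy [ 488.2 -122.3] yaw 109.1 F [-1.4 -1.1  5.3] M [-0.227  0.349 -0.024] q6 -39.0 tau6 -0.006 gap 53.7
t 14.0 z 295.3 xy [ 488.1 -122.3] yaw 109.1 F [-0.7 -0.8  3.6] M [-0.304  0.284  0.005] q6 -39.0 tau6 0.018 gap 53.0
t 14.0833 z 295.4 xy [ 488.1 -122.3] yaw 109.1 F [-1.4 -1.   5. ] M [-0.27   0.285  0.071] q6 -39.0 tau6 0.020 gap 52.8
```

```bash
python3 -m jog '[{"tx":0,"ty":0,"tz":0,"ax":0,"ay":0,"az":-0.06,"hand":0.55},{"tx":0,"ty":0,"tz":0,"ax":0,"ay":0,"az":-0.11,"hand":0.55},{"tx":0,"ty":0,"tz":0,"ax":0,"ay":0,"az":-0.11,"hand":0.55},{"tx":0,"ty":0,"tz":0,"ax":0,"ay":0,"az":-0.11,"hand":0.55}]' >/dev/null; python3 f.py;  python3 -m jog '[{"tx":0,"ty":0,"tz":0,"ax":0,"ay":0,"az":0,"hand":0.55}]' >/dev/null; python3 f.py
```

```text
t 14.4167 z 295.0 xy [ 488.1 -122.2] yaw 114.0 F [ 0.4 -1.8  1.8] M [-0.246 -0.092  0.072] q6 -43.9 tau6 -0.271 gap 53.3
t 14.5 z 295.1 xy [ 488.1 -122.2] yaw 114.0 F [ 1.  -1.6  2. ] M [-0.284 -0.133  0.066] q6 -43.9 tau6 0.008 gap 53.1
```

Fz fell from about 5 N to about 1.9 N between yaw 109 and 114, so the drop has happened. I turn a few degrees more CCW so all the pins are well into the entries, then press 6 mm to follow the thread down.

```bash
python3 -m jog '[{"tx":0,"ty":0,"tz":0,"ax":0,"ay":0,"az":-0.04,"hand":0.55},{"tx":0,"ty":0,"tz":0,"ax":0,"ay":0,"az":-0.09,"hand":0.55},{"tx":0,"ty":0,"tz":0,"ax":0,"ay":0,"az":-0.09,"hand":0.55}]' >/dev/null; python3 f.py;  python3 -m jog '[{"tx":0,"ty":0,"tz":0,"ax":0,"ay":0,"az":0,"hand":0.55}]' >/dev/null; python3 f.py
python3 -m jog '[{"tx":0,"ty":0,"tz":0.015,"ax":0,"ay":0,"az":0,"hand":0.55},{"tx":0,"ty":0,"tz":0.03,"ax":0,"ay":0,"az":0,"hand":0.55},{"tx":0,"ty":0,"tz":0.045,"ax":0,"ay":0,"az":0,"hand":0.55},{"tx":0,"ty":0,"tz":0.045,"ax":0,"ay":0,"az":0,"hand":0.55}]' >/dev/null; python3 f.py;  python3 -m jog '[{"tx":0,"ty":0,"tz":0,"ax":0,"ay":0,"az":0,"hand":0.55}]' >/dev/null; python3 f.py
```

```text
t 14.75 z 295.0 xy [ 487.9 -122.2] yaw 118.1 F [-0.4 -1.8  1.2] M [-0.345  0.09  -0.01 ] q6 -48.0 tau6 -0.837 gap 53.4
t 14.8333 z 295.0 xy [ 488.  -122.2] yaw 118.0 F [-0.2 -3.1  1.9] M [-0.395  0.061  0.042] q6 -47.9 tau6 -0.274 gap 53.6
t 15.1667 z 288.1 xy [ 488.1 -122.2] yaw 118.1 F [-1.2 -3.6  4. ] M [-0.502  0.087  0.034] q6 -48.0 tau6 0.007 gap 53.4
t 15.25 z 288.5 xy [ 488.1 -122.2] yaw 118.1 F [-1.3 -2.5  4.5] M [-0.442  0.263 -0.013] q6 -48.0 tau6 -0.022 gap 53.0
```

Pressing gives about 4.4 N at cap origin ≈114.5. That matches pins in the entries (about 5 N) and rules out ridges (about 9 N). There is a lateral load of about −2.5 N in y, so I shift 1 mm to −y to ease it before screwing in.

```bash
python3 -m jog '[{"tx":-0.006,"ty":-0.003,"tz":0,"ax":0,"ay":0,"az":0,"hand":0.55},{"tx":-0.006,"ty":-0.003,"tz":0,"ax":0,"ay":0,"az":0,"hand":0.55},{"tx":-0.006,"ty":-0.003,"tz":0,"ax":0,"ay":0,"az":0,"hand":0.55}]' >/dev/null; python3 f.py;  python3 -m jog '[{"tx":0,"ty":0,"tz":0,"ax":0,"ay":0,"az":0,"hand":0.55}]' >/dev/null; python3 f.py
```

```text
t 15.5 z 288.5 xy [ 488.1 -122.8] yaw 118.1 F [-0.9  1.5  3.9] M [ 0.225  0.156 -0.028] q6 -48.1 tau6 -0.017 gap 53.7
t 15.5833 z 288.4 xy [ 488.1 -122.8] yaw 118.1 F [-0.7  1.7  4.9] M [ 0.296  0.168 -0.006] q6 -48.1 tau6 -0.007 gap 53.2
```

```bash
python3 -m jog '[{"tx":0.002,"ty":0.001,"tz":0,"ax":0,"ay":0,"az":0.1,"hand":0.55},{"tx":0.002,"ty":0.001,"tz":0,"ax":0,"ay":0,"az":0.2,"hand":0.55},{"tx":0.002,"ty":0.001,"tz":0,"ax":0,"ay":0,"az":0.2,"hand":0.55},{"tx":0.002,"ty":0.001,"tz":0,"ax":0,"ay":0,"az":0.2,"hand":0.55}]' >/dev/null; python3 f.py; python3 -m jog '[{"tx":0,"ty":0,"tz":0,"ax":0,"ay":0,"az":0.1,"hand":0.55},{"tx":0,"ty":0,"tz":0,"ax":0,"ay":0,"az":0.2,"hand":0.55},{"tx":0,"ty":0,"tz":0,"ax":0,"ay":0,"az":0.2,"hand":0.55},{"tx":0,"ty":0,"tz":0,"ax":0,"ay":0,"az":0.2,"hand":0.55}]' >/dev/null; python3 f.py
```

```text
t 15.9167 z 288.6 xy [ 488.3 -122.7] yaw 109.2 F [ 1.1 -0.3  4.7] M [ 0.023 -0.174 -0.125] q6 -39.2 tau6 0.546 gap 53.0
t 16.25 z 288.6 xy [ 488.2 -123. ] yaw 100.3 F [ 0.4 -2.1  3.4] M [-0.228 -0.196 -0.085] q6 -30.3 tau6 0.526 gap 53.7
```

```bash
python3 -m jog '[{"tx":0,"ty":0,"tz":0,"ax":0,"ay":0,"az":0.1,"hand":0.55},{"tx":0,"ty":0,"tz":0,"ax":0,"ay":0,"az":0.2,"hand":0.55},{"tx":0,"ty":0,"tz":0,"ax":0,"ay":0,"az":0.2,"hand":0.55},{"tx":0,"ty":0,"tz":0,"ax":0,"ay":0,"az":0.2,"hand":0.55}]' >/dev/null; python3 f.py
```

```text
t 16.5833 z 288.4 xy [ 488.1 -122.9] yaw 91.4 F [-0.2 -1.8  3.7] M [-0.211 -0.075 -0.052] q6 -21.3 tau6 0.514 gap 53.6
```

```bash
python3 -m jog '[{"tx":0,"ty":0,"tz":0,"ax":0,"ay":0,"az":0.1,"hand":0.55},{"tx":0,"ty":0,"tz":0,"ax":0,"ay":0,"az":0.2,"hand":0.55},{"tx":0,"ty":0,"tz":0,"ax":0,"ay":0,"az":0.2,"hand":0.55},{"tx":0,"ty":0,"tz":0,"ax":0,"ay":0,"az":0.2,"hand":0.55}]' >/dev/null; python3 f.py
```

```text
t 16.9167 z 288.3 xy [ 488.  -122.9] yaw 82.4 F [-1.4 -1.8  3.5] M [-0.244  0.01  -0.041] q6 -12.3 tau6 0.501 gap 53.6
```

```bash
python3 -m jog '[{"tx":0,"ty":0,"tz":0,"ax":0,"ay":0,"az":0.1,"hand":0.55},{"tx":0,"ty":0,"tz":0,"ax":0,"ay":0,"az":0.2,"hand":0.55},{"tx":0,"ty":0,"tz":0,"ax":0,"ay":0,"az":0.2,"hand":0.55},{"tx":0,"ty":0,"tz":0,"ax":0,"ay":0,"az":0.2,"hand":0.55}]' >/dev/null; python3 f.py
```

```text
t 17.25 z 288.3 xy [ 487.9 -122.9] yaw 73.4 F [-0.9 -1.   3.1] M [-0.245  0.084 -0.006] q6 -3.4 tau6 0.491 gap 53.1
```

```bash
python3 -m jog '[{"tx":0,"ty":0,"tz":0,"ax":0,"ay":0,"az":0.1,"hand":0.55},{"tx":0,"ty":0,"tz":0,"ax":0,"ay":0,"az":0.2,"hand":0.55},{"tx":0,"ty":0,"tz":0,"ax":0,"ay":0,"az":0.2,"hand":0.55},{"tx":0,"ty":0,"tz":0,"ax":0,"ay":0,"az":0.2,"hand":0.55}]' >/dev/null; python3 f.py
```

```text
t 17.5833 z 288.3 xy [ 487.9 -122.8] yaw 64.4 F [-1.9 -1.   3.1] M [-0.174  0.033 -0.018] q6 5.6 tau6 0.503 gap 53.6
```

```bash
python3 -m jog '[{"tx":0,"ty":0,"tz":0,"ax":0,"ay":0,"az":0.06,"hand":0.55},{"tx":0,"ty":0,"tz":0,"ax":0,"ay":0,"az":0.12,"hand":0.55},{"tx":0,"ty":0,"tz":0,"ax":0,"ay":0,"az":0.12,"hand":0.55},{"tx":0,"ty":0,"tz":0,"ax":0,"ay":0,"az":0.12,"hand":0.55}]' >/dev/null; python3 f.py
```

```text
t 17.9167 z 288.3 xy [ 488.  -122.7] yaw 58.9 F [-0.7  0.5  2.5] M [-0.021 -0.036  0.027] q6 11.1 tau6 0.284 gap 53.4
```

```bash
python3 -m jog '[{"tx":0,"ty":0,"tz":0,"ax":0,"ay":0,"az":0.04,"hand":0.55},{"tx":0,"ty":0,"tz":0,"ax":0,"ay":0,"az":0.08,"hand":0.55},{"tx":0,"ty":0,"tz":0,"ax":0,"ay":0,"az":0.08,"hand":0.55},{"tx":0,"ty":0,"tz":0,"ax":0,"ay":0,"az":0.08,"hand":0.55}]' >/dev/null; python3 f.py
```

```text
t 18.25 z 288.4 xy [ 488.  -122.7] yaw 55.3 F [-0.   0.1  0.8] M [ 0.032  0.015 -0.068] q6 14.8 tau6 0.169 gap 53.1
```

```bash
python3 -m jog '[{"tx":0,"ty":0,"tz":0.008,"ax":0,"ay":0,"az":0.02,"hand":0.55},{"tx":0,"ty":0,"tz":0.015,"ax":0,"ay":0,"az":0.05,"hand":0.55},{"tx":0,"ty":0,"tz":0.015,"ax":0,"ay":0,"az":0.05,"hand":0.55}]' >/dev/null; python3 f.py;python3 -m jog '[{"tx":0,"ty":0,"tz":0,"ax":0,"ay":0,"az":0,"hand":0.55}]' >/dev/null; python3 f.py
```

```text
t 18.5 z 286.1 xy [ 488.1 -122.8] yaw 52.8 F [ 0.6 -0.3  3.3] M [-0.069 -0.067 -0.004] q6 17.3 tau6 0.415 gap 53.2
t 18.5833 z 286.2 xy [ 488.2 -122.8] yaw 52.9 F [ 0.9 -0.4  3.6] M [-0.085 -0.022  0.013] q6 17.2 tau6 0.155 gap 53.3
```

```bash
python3 -m jog '[{"tx":0,"ty":0,"tz":0,"ax":0,"ay":0,"az":0.05,"hand":0.55},{"tx":0,"ty":0,"tz":0,"ax":0,"ay":0,"az":0.05,"hand":0.55},{"tx":0,"ty":0,"tz":0,"ax":0,"ay":0,"az":0.05,"hand":0.55}]' >/dev/null; python3 f.py;python3 -m jog '[{"tx":0,"ty":0,"tz":0,"ax":0,"ay":0,"az":0,"hand":0.55}]' >/dev/null; python3 f.py
```

```text
t 18.8333 z 286.3 xy [ 488.1 -123. ] yaw 50.7 F [-0.4 -3.7  3.8] M [-0.458  0.05  -0.034] q6 19.4 tau6 0.263 gap 53.4
t 18.9167 z 286.3 xy [ 488.1 -123. ] yaw 50.7 F [-0.1 -3.1  2.2] M [-0.449 -0.037  0.039] q6 19.4 tau6 0.032 gap 53.5
```

```bash
python3 -m jog '[{"tx":0,"ty":0,"tz":0,"ax":0,"ay":0,"az":0.035,"hand":0.55},{"tx":0,"ty":0,"tz":0,"ax":0,"ay":0,"az":0.035,"hand":0.55},{"tx":0,"ty":0,"tz":0,"ax":0,"ay":0,"az":0.035,"hand":0.55}]' >/dev/null; python3 f.py;python3 -m jog '[{"tx":0,"ty":0,"tz":0,"ax":0,"ay":0,"az":0,"hand":0.55}]' >/dev/null; python3 f.py
```

```text
t 19.1667 z 286.4 xy [ 488.1 -123.1] yaw 49.1 F [-0.4 -5.2  3. ] M [-0.891 -0.002  0.065] q6 21.0 tau6 0.191 gap 53.7
t 19.25 z 286.4 xy [ 488.1 -123.1] yaw 49.1 F [-0.7 -4.7  3.8] M [-0.89  -0.031  0.057] q6 20.9 tau6 0.064 gap 53.5
```

```bash
python3 -m jog '[{"tx":-0.003,"ty":0.003,"tz":0,"ax":0,"ay":0,"az":0,"hand":0.55},{"tx":-0.003,"ty":0.003,"tz":0,"ax":0,"ay":0,"az":0,"hand":0.55},{"tx":-0.003,"ty":0.003,"tz":0,"ax":0,"ay":0,"az":0,"hand":0.55}]' >/dev/null; python3 f.py;python3 -m jog '[{"tx":0,"ty":0,"tz":0,"ax":0,"ay":0,"az":0.035,"hand":0.55},{"tx":0,"ty":0,"tz":0,"ax":0,"ay":0,"az":0.035,"hand":0.55},{"tx":0,"ty":0,"tz":0,"ax":0,"ay":0,"az":0.035,"hand":0.55}]' >/dev/null; python3 f.py; python3 -m jog '[{"tx":0,"ty":0,"tz":0,"ax":0,"ay":0,"az":0,"hand":0.55}]' >/dev/null; python3 f.py
```

```text
t 19.5 z 286.2 xy [ 488.2 -123.4] yaw 49.0 F [ 0.9 -3.5  3.9] M [-0.666  0.015  0.072] q6 20.9 tau6 0.032 gap 53.1
t 19.75 z 286.2 xy [ 488.1 -123.5] yaw 47.5 F [-0.1 -4.8  2.9] M [-0.808  0.009  0.157] q6 22.5 tau6 0.298 gap 53.7
t 19.8333 z 286.2 xy [ 488.1 -123.5] yaw 47.5 F [-1.3 -4.9  4. ] M [-0.899  0.022  0.142] q6 22.5 tau6 0.181 gap 53.4
```

```bash
python3 -m jog '[{"tx":-0.003,"ty":0.003,"tz":0,"ax":0,"ay":0,"az":0,"hand":0.55},{"tx":-0.003,"ty":0.003,"tz":0,"ax":0,"ay":0,"az":0.03,"hand":0.55},{"tx":-0.003,"ty":0.003,"tz":0,"ax":0,"ay":0,"az":0.03,"hand":0.55}]' >/dev/null; python3 f.py;python3 -m jog '[{"tx":0,"ty":0,"tz":0,"ax":0,"ay":0,"az":0,"hand":0.55},{"tx":0,"ty":0,"tz":0,"ax":0,"ay":0,"az":0,"hand":0.55}]' >/dev/null; python3 f.py
```

```text
t 20.0833 z 286.1 xy [ 488.1 -123.9] yaw 46.0 F [-1.1 -1.9  3.4] M [-0.556  0.037  0.346] q6 23.9 tau6 0.704 gap 53.4
t 20.25 z 286.1 xy [ 488.1 -123.9] yaw 46.1 F [-1.  -2.9  2.9] M [-0.422  0.096  0.386] q6 23.8 tau6 0.373 gap 52.8
```

Mz rose sharply to about 0.37 N m at yaw 46. That is the home stop, still below the 0.45 slip. I stop turning, unload the spring by lifting 5 mm, and open.

```bash
python3 -m jog '[{"tx":0,"ty":0,"tz":-0.012,"ax":0,"ay":0,"az":-0.012,"hand":0.55},{"tx":0,"ty":0,"tz":-0.024,"ax":0,"ay":0,"az":-0.02,"hand":0.55},{"tx":0,"ty":0,"tz":-0.034,"ax":0,"ay":0,"az":-0.02,"hand":0.55},{"tx":0,"ty":0,"tz":-0.034,"ax":0,"ay":0,"az":-0.02,"hand":0.55}]' >/dev/null; python3 f.py; python3 -m jog '[{"tx":0,"ty":0,"tz":0,"ax":0,"ay":0,"az":0,"hand":0.55}]' >/dev/null; python3 f.py
```

```text
t 20.5833 z 291.5 xy [ 488.1 -124. ] yaw 47.0 F [ 0.1 -2.4  0.2] M [-0.469  0.09   0.152] q6 22.9 tau6 0.079 gap 53.5
t 20.6667 z 291.2 xy [ 488.1 -123.9] yaw 47.0 F [ 0.1 -2.5  1. ] M [-0.394 -0.007  0.108] q6 22.9 tau6 0.123 gap 53.6
```

```bash
python3 -m jog '[{"tx":0,"ty":0,"tz":0,"ax":0,"ay":0,"az":0,"hand":0.7},{"tx":0,"ty":0,"tz":0,"ax":0,"ay":0,"az":0,"hand":0.85},{"tx":0,"ty":0,"tz":0,"ax":0,"ay":0,"az":0,"hand":1},{"tx":0,"ty":0,"tz":0,"ax":0,"ay":0,"az":0,"hand":1},{"tx":0,"ty":0,"tz":0,"ax":0,"ay":0,"az":0,"hand":1}]' >/dev/null; python3 f.py; python3 -m jog '[{"tx":0,"ty":0,"tz":-0.02,"ax":0,"ay":0,"az":0,"hand":1},{"tx":0,"ty":0,"tz":-0.1,"ax":0,"ay":0,"az":0,"hand":1},{"tx":0,"ty":0,"tz":-0.25,"ax":0,"ay":0,"az":0,"hand":1},{"tx":0,"ty":0,"tz":-0.45,"ax":0,"ay":0,"az":0,"hand":1},{"tx":0,"ty":0,"tz":-0.6,"ax":0,"ay":0,"az":0,"hand":1}]' >/dev/null; python3 f.py; python3 -m jog '[{"tx":-0.2,"ty":0,"tz":-0.2,"ax":0,"ay":0,"az":0,"hand":1},{"tx":-0.4,"ty":0,"tz":-0.3,"ax":0,"ay":0,"az":0,"hand":1},{"tx":-0.6,"ty":0,"tz":-0.3,"ax":0,"ay":0,"az":0,"hand":1},{"tx":-0.8,"ty":0,"tz":-0.3,"ax":0,"ay":0,"az":0,"hand":1},{"tx":-0.8,"ty":0,"tz":-0.3,"ax":0,"ay":0,"az":0,"hand":1}]' >/dev/null; python3 f.py
python3 - <<'E'
from bench import *
from h import *
for n,(u0,v0,u1,v1) in(("scene",(180,110,300,230)),("top",(260,170,360,270))):
    d=snapshot(n); np.savez(f"{n}3.npz",**d); cv2.imwrite(f"pics/{n}3.png",cv2.resize(d["pixels"][v0:v1,u0:u1],None,fx=5,fy=5,interpolation=2)[:,:,::-1])
    try: print(n,blob(d,(u0,v0,u1,v1),140,158,149))
    except Exception as e: print(n,e)
E
```

```text
t 21.0833 z 291.1 xy [ 488.1 -123.9] yaw 47.0 F [ 0.3 -0.4 -0.7] M [-0.021 -0.013  0.006] q6 22.9 tau6 0.001 gap 85.4
t 21.5 z 384.3 xy [ 488.2 -124. ] yaw 47.0 F [ 0.3 -1.7  0.7] M [-0.022 -0.041  0.014] q6 22.9 tau6 0.000 gap 85.8
t 21.9167 z 428.3 xy [ 403.9 -214.5] yaw 46.8 F [-0.7  0.2  0.3] M [ 0.046  0.018 -0.016] q6 8.8 tau6 -1.263 gap 85.6
scene {'pix': array([230., 137.]), 'n': 361, 'ctr': array([ 493.5, -118. ,  149. ]), 'circ': (494.1, -118.8, 33.1), 'zmed': 148.6}
top {'pix': array([321. , 221.6]), 'n': 523, 'ctr': array([ 487.3, -123.6,  149. ]), 'circ': (486.9, -123.6, 27.9), 'zmed': 148.1}
```

View pics/scene3.png

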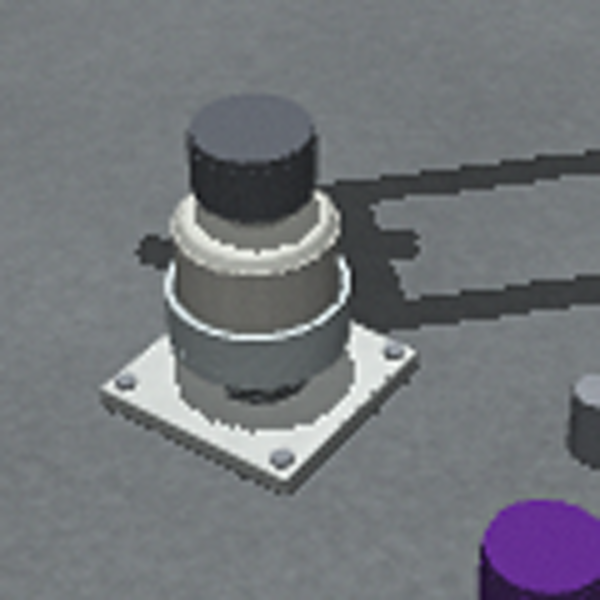

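View pics/top3.png

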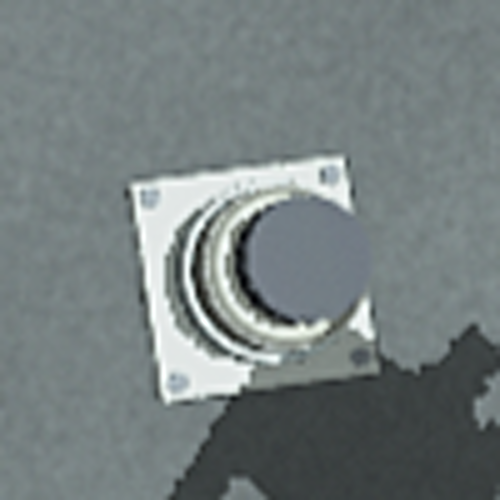

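Both views show the cap level on the neck, its top at about 148.1–148.6. The same measurement read 30.2 and 30.7 for a true 31, so the corrected height is about 149, which is home. Last, I check the bystanders.

Run:
```python
from h import *
for k in(0,3):
  T=dict(np.load(f"top{k}.npz"));S=dict(np.load(f"scene{k}.npz"))
  for n,d,b,lo,hi,h in(("basketT",T,(244,246,262,266),30,45,37),("basketS",S,(290,180,308,206),33,45,37),("beaker",T,(240,108,277,148),40,90,75),("bottle",T,(285,108,315,148),95,125,110),("p2",T,(225,207,250,232),24,40,31),("red1",T,(145,187,172,212),24,40,31)):
    try: r=blob(d,b,lo,hi,h); print(k,n,r["ctr"],r["zmed"])
    except Exception as e: print(k,n,e)
from bench import *
s=sense();print(s["time"],s["ft_force"].round(1)); hand_in()
```

```text
0 basketT [411.5  18.2  37. ] 36.4
0 basketS [414.5  20.6  37. ] 36.7
0 beaker [724.    8.8  75. ] 65.3
0 bottle [724.6 -90.2 110. ] 109.0
0 p2 [499.2  58.2  31. ] 30.3
0 red1 [543.5 251.3  31. ] 30.1
3 basketT [411.7  18.2  37. ] 36.2
3 basketS [414.4  20.4  37. ] 36.7
3 beaker [723.9   8.9  75. ] 64.0
3 bottle [724.5 -90.4 110. ] 109.0
3 p2 [499.3  58.1  31. ] 30.2
3 red1 [543.4 251.2  31. ] 30.2
22.0167 [-0.2  0.7 -0.2]
the job is handed in; nothing more can be done
```

The grey cap is screwed fully home on the jar and released. I handed the job in at 22.0 s with the arm clear of everything.

- **Seating and backward turn:** I set the cap on the neck with a light press of 5 to 7 N and turned it counterclockwise about 98°. It appears to have started on the teeth, because the force eased early in the turn. Then it fell from about 5 N to 2 N as the cap dropped into the thread starts. A re-press of about 4.4 N confirmed that.
- **Screwing home:** I turned it clockwise about 72° until the turning moment rose sharply to about 0.37 N m at the stop.
- **Height:** The cap's top measures 148.1 to 148.6 mm in the two views. With the reading offset seen earlier, that is about the expected 149 mm.
- **Bystanders:** The beaker, bottle and basket are within 0.3 mm of where they started.

Two things were less than clean:
- **Side load:** A sideways force of up to about 5 N built up near the stop. I eased it with sub-millimetre shifts.
- **Jar rotation:** The highest moment I read was 0.39 N m, near the jar's slip limit of 0.45. I did not measure the jar's rotation directly, so I infer that it did not slip.

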